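# Gather a china condiment set into its caddy at the saleroom table

## Robot

A 6-joint arm with a two-finger parallel gripper is mounted at the origin on the work surface. World frame = base frame: x ahead of the robot, y to its left, z up, the work surface at z = 0. Lengths are in m, angles in rad, forces in N, time in s.
With the tool pointing down it reaches from about 0.4 to 0.825 m from the base axis. Payload 7 kg.
Tool frame: the origin (TCP) lies midway between the tips of the shut fingers; the grasp point (between the pads) lies hold_point_z behind it (hold_point_z is the distance from the TCP to the grasp point, in m); z points along the fingers, y is the line along which they close (so a half turn about z gives the same grasp; the last joint's range is limited). The gripper opens to 88 mm and grips with 3 to 60 N. Pads are 19 mm wide; open, the fingers measure 130 mm over their backs; the gripper's body (78 mm by 193 mm) begins 47 mm behind the grasp point.
Start: joints at [-1.02, 0.359, 0.012, 0, -1.224, -0.288], TCP at [0.175, -0.652, 0.227] pointing down, gripper open.
Joint ranges: [-3.07, 3.07], [-1.43, 2.12], [-1.02, 1.25], [-3.03, 1.67], [-3.05, -0], [-3.03, 3.03]. Speed limits (rad/s): [2.39, 2.39, 3.01, 3.14, 3.14, 3.14].

## Interface

Orientations are given as [roll, pitch, yaw] about the fixed x, y, z axes, in that order (R = Rz(yaw) Ry(pitch) Rx(roll)).
In Python, from station import * gives the robot as it stands.
- The arm moves only by the tool apply_moves, never from a script. Its argument "steps" is a list of rows, each an object with "translation": the shift along the world's x, y, z scaled (see below), a list of three; "rotation": the turn, a rotation vector about the world's x, y, z scaled (see below), a list of three. A call has exactly 10 rows; each row is the pose to reach, as a shift and turn from the pose commanded when the call began; what a row does not reach only later rows make up. The controller multiplies each number of a shift by 250 mm and each number of a turn by 30 degrees. A row lasts 1/12 s, in which the tool goes at most 41.7 mm and 7.16 degrees, less where a joint would pass 70% of its speed; a pose out of reach is approached as far as the arm can. A call with a number of a shift or a turn outside -1 to 1 is refused whole. A call with a gripper value outside its range is refused whole. "jaw" is the closure, from -1 (fully open) to 1 (shut), so that 0 is half open, set as the call begins (left out, the last holds). The fingers move at their own pace and stop on an object; "newtons" is the grip in N (left out, the last holds). Time passes only in rows, so rows that repeat a pose let the fingers close, or fill a call up. It gives the time, the measured TCP pose, the force, the opening and the grip force at its end, in the units of the state.
- get_state(): the state, without advancing time (a new reading comes with each control period).
- grab_frame(name): name is "side" or "top" or "wrist"; returns the picture (480x640x3 uint8, blue, green, red); there is no depth.
- camera_model(name): a dict with "fx", "fy", "cx", "cy" (pixels), "xyz" and "rotation" of the camera in the world. Camera axes: x right, y down, z forward; pixel columns grow to the right and rows downward; lengths in m; the calibration is good to about 2 mm. A picture is of the moment at which its call begins: read the wrist's pose just before it. camera_model takes no time and is no camera call; for the wrist camera it gives the pose at the moment of the call.
- job_done(): hands the job in; it is judged then, once.
The state is a dict: "t": time; "q": joint angles; "qd": joint speeds; "joint_efforts": joint torques, N m; "eef_pos": TCP position; "ee_rot": TCP orientation; "force": force on the tool from outside, world axes, zero at the start; "moment": the same for the moment, N m; "width": finger opening in m; "gripper_force": force on a finger pad.
Only numpy, scipy, OpenCV 4.12 (cv2) and the standard library are available. Lean on these libraries where they do the work, as an engineer would, in place of code of your own. Each camera call takes 0.05 s, during which the arm holds its last target. There are 200 camera calls.

## Task

Gather the three white china condiment pots into the dark wooden caddy, each standing upright in the well whose lining has the colour of its lid. One of them is stuck behind the tall green tea tin: before you take that pot out, stand the tin aside on the bare table, and finish with the tin standing back on the middle of its cork mat. The dark wooden pots with the same lids belong to another lot, so leave them where they are; the china is delicate, so set it down gently rather than dropping it.

Things in the scene. Friction and masses are not known exactly. Their poses are not given: they have to be found in the camera images.
- pot_blue: White china pot with blue lid, round: base 34 mm across, straight body 43 mm in diameter from 8 to 42 mm height, then a shoulder and a coloured domed lid 31 mm across with a knob; 68 mm tall, about 120 g. From above: coloured disc inside a white ring. Origin at the centre of the underside, z up. Stands on the table (z = 0) among other pots, or behind the tin.
- pot_red: White china pot with red lid, otherwise exactly like pot_blue; same origin.
- pot_yellow: White china pot with yellow lid, otherwise exactly like pot_blue; same origin.
- lining_blue: Blue floor of one of the three wells of the fixed dark wooden caddy, 70 x 68 x 4 mm, x and y axes along its sides. Origin at the centre of its underside, 6 mm above the table; its top, where a pot stands, is 10 mm above the table. Well inside: 72 mm (x) by about 70 mm (y).
- lining_red: Red floor of another well; as lining_blue. The wells lie in one row along the linings' y axis, 77 mm apart, colour order varies, parted and framed by walls 6 mm thick whose tops are 26 mm above the table.
- lining_yellow: Yellow floor of another well; as lining_blue. The whole caddy is 84 (x) by 236 mm (y) outside, with small brass handles reaching 15 mm further at its ends.
- tin: Tall round green tea tin, brass lid, 65 mm in diameter, 150 mm tall, ~250 g; origin at the centre of its underside. Starts in the middle of a fixed cork mat, 70 x 90 x 3 mm (origin at z = 0.003). A white pot is 59 mm behind it (centre to centre, away from the robot), a fixed board 40 mm high 36 mm behind that pot. From the mat's centre 150 mm towards -x, 100 mm wide, the table is bare.
- wood_blue: Look-alike that must stay: dark brown wooden pot with blue lid, shaped and sized as pot_blue, same origin. From above: coloured disc inside a dark brown ring.
- wood_red: Look-alike that must stay: dark brown wooden pot with red lid; as wood_blue. Between the pots there is also a flat brass compass (48 mm across, 14 mm high), not part of the job.
- wood_yellow: Look-alike that must stay: dark brown wooden pot with yellow lid; as wood_blue. The pots that are not behind the tin stand at least 80 mm apart sideways (y) or 68 mm apart lengthwise (x), centre to centre.
Not all that is in view belongs to the job. Of the things that look like the tin, take the one that is farthest to the robot's left at the start.

How it is judged:
By the outcome, as a careful person would: the job done as asked, in the order asked, and still so for the second after the job is handed in, with the robot touching nothing.
It also fails if it takes over 128 s, if anything falls off the work surface, if the arm or the gripper's body presses on something with over 40 N, if the wrist force passes 120 N, or if a joint passes its speed limit or range.

## Working session

There is one attempt and no reset: what is moved stays moved. The work goes in short steps, Python scripts to look and compute and a tool call to move; the robot and the scene stay as the last step left them, time stands still between calls to the robot, and variables do not carry over. Pictures are saved under pics/ and viewed, at most 14 in all, crops included, and the job is handed in when it is done.

Besides the shell and the picture viewer there is one more tool, called after "Request:" in YAML: its name, and indented under it one key for each argument. apply_moves: Moves the arm, as the interface text tells. Shifts and turns lie within -1 to 1; 1 stands for 250 mm of shift or 30 degrees of turn. Its arguments: {"type":"object","properties":{"steps":{"type":"array"},"jaw":{"type":"number"},"newtons":{"type":"number"}},"required":["steps"]}

```bash
mkdir -p pics
python3 - <<'E'
from station import *
import cv2
s=get_state();print({k:s[k] for k in('t','eef_pos','ee_rot','width')})
for n in('top','side'):
    cv2.imwrite(f'pics/{n}0.png',grab_frame(n));m=camera_model(n);print(n,m)
try: print(hold_point_z)
except Exception as e: print(e)
E
ls
```

```text
{'t': 0.0, 'eef_pos': array([ 0.17517951, -0.65136448,  0.22564685]), 'ee_rot': array([ 3.13996598e+00, -1.52856502e-04, -2.87891859e+00]), 'width': 0.08790176134969849}
top {'fx': 525.8572095619834, 'fy': 525.8572095619834, 'cx': 315.57606056361226, 'cy': 241.00326975380645, 'xyz': array([ 0.42015232, -0.05998057,  1.24806296]), 'rotation': array([-3.04093696,  0.00367096, -1.55210435])}
side {'fx': 444.17045199818136, 'fy': 444.17045199818136, 'cx': 316.2362217114974, 'cy': 239.92718529321914, 'xyz': array([0.40181535, 0.59603844, 0.65152918]), 'rotation': array([-2.31723217, -0.00975247, -2.9326709 ])}
0.0188
pics
```

View pics/top0.png

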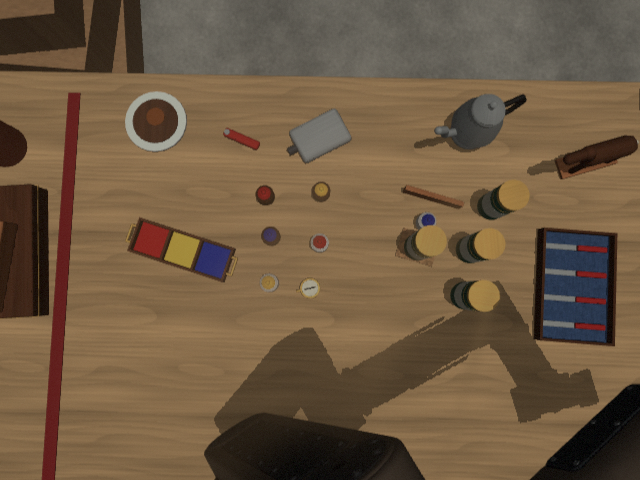

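View pics/side0.png

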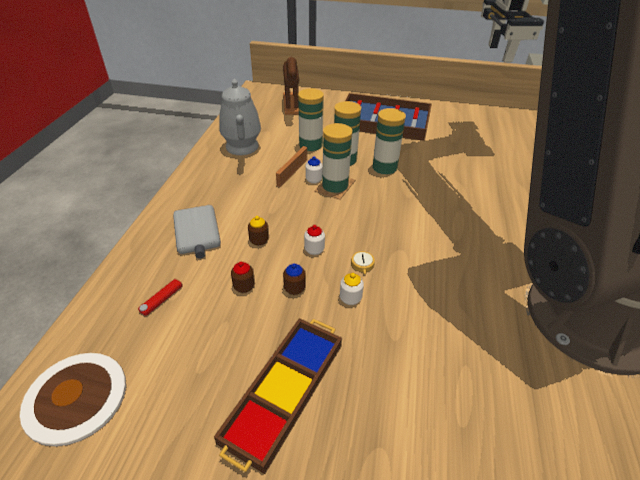

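Tin candidates in the top view: brass lids at (430,242), (487,245), (482,295) and (510,195). The robot's left is image left, so (430,242) is the one meant. It also stands on the cork mat with the white blue-lid pot (428,220) behind it. White-ringed pots: red (319,242), yellow (270,283). The dark-ringed ones at (264,195), (271,236) and (321,191) stay. I'll confirm this in an enlarged crop and measure.

```bash
cat > h.py <<'E'
from station import *
import cv2, numpy as np
from scipy.spatial.transform import Rotation as R
def ray(m,u,v,z):
    d=R.from_euler('xyz',m['rotation']).as_matrix()@np.array([(u-m['cx'])/m['fx'],(v-m['cy'])/m['fy'],1])
    return (m['xyz']+d*(z-m['xyz'][2])/d[2])
def proj(m,p):
    c=R.from_euler('xyz',m['rotation']).as_matrix().T@(np.array(p)-m['xyz'])
    return np.round([m['cx']+m['fx']*c[0]/c[2],m['cy']+m['fy']*c[1]/c[2]],1)
E
python3 - <<'E'
from h import *
im=cv2.imread('pics/top0.png');m=camera_model('top')
a=cv2.resize(im[175:325,230:380],None,fx=4,fy=4,interpolation=cv2.INTER_CUBIC)[:, :400]
c=im[170:320,240:340]; d=im[180:330,390:490]
cv2.imwrite('pics/crop0.png',np.hstack([cv2.resize(x,(400,600),interpolation=cv2.INTER_CUBIC) for x in(c,d)]))
for n,u,v,z in [('tin',430,242,.153),('tin2',487,245,.15),('tin3',482,295,.15),('tin4',510,195,.15),('pb',428,220,.06),('pr',319,242,.06),('py',270,283,.06),('wr',264,195,.06),('wb',271,236,.06),('wy',321,191,.06),('comp',310,288,.014),('Lr',152,239,.01),('Ly',182.5,249.5,.01),('Lb',213.5,260.5,.01),('bd1',405,188,.04),('bd2',461,205,.04)]:
    print(n,ray(m,u,v,z).round(3))
E
```

```text
tin [ 0.533 -0.293  0.153]
tin2 [ 0.529 -0.413  0.15 ]
tin3 [ 0.425 -0.401  0.15 ]
tin4 [ 0.636 -0.463  0.15 ]
pb [ 0.593 -0.309  0.06 ]
pr [ 0.538 -0.061  0.06 ]
py [0.443 0.048 0.06 ]
wr [0.644 0.067 0.06 ]
wb [0.55  0.048 0.06 ]
wy [ 0.655 -0.064  0.06 ]
comp [ 0.434 -0.042  0.014]
Lr [0.543 0.335 0.01 ]
Ly [0.519 0.261 0.01 ]
Lb [0.494 0.187 0.01 ]
bd1 [ 0.67  -0.259  0.04 ]
bd2 [ 0.632 -0.389  0.04 ]
```

View pics/crop0.png

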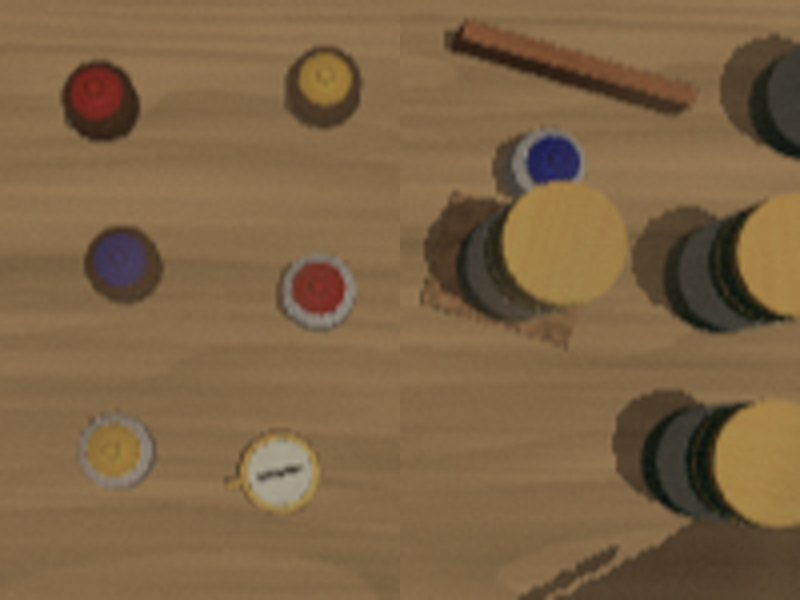

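The crop confirms it. The target tin's lid is at (431.2,240.5) on the mat, with the white-ringed blue pot at (428.3,219.5). White red is at (319,242) and white yellow at (269,283); wooden pots have dark rings. I'm heading above the tin.

Request:
apply_moves:
  steps:
    - {"translation": [0.15,0.15,0.04],"rotation": [0,0,0]}
    - {"translation": [0.3,0.3,0.08],"rotation": [0,0,0]}
    - {"translation": [0.4,0.4,0.12],"rotation": [0,0,0]}
    - {"translation": [0.5,0.5,0.15],"rotation": [0,0,0]}
    - {"translation": [0.6,0.6,0.15],"rotation": [0,0,0]}
    - {"translation": [0.7,0.7,0.15],"rotation": [0,0,0]}
    - {"translation": [0.8,0.8,0.15],"rotation": [0,0,0]}
    - {"translation": [0.9,0.9,0.15],"rotation": [0,0,0]}
    - {"translation": [1,1,0.15],"rotation": [0,0,0]}
    - {"translation": [1,1,0.15],"rotation": [0,0,0]}
  jaw: -1
  newtons: 20

```text
t: 0.93
eef_pos: [0.4287, -0.3982, 0.2637]
ee_rot: [3.141, 0.001, -2.875]
force: [-0.5, -1.0, -0.5]
width: 0.0876
gripper_force: 0.0
```

Request:
apply_moves:
  steps:
    - {"translation": [0.1,0.1,0],"rotation": [0,0,0]}
    - {"translation": [0.2,0.2,0],"rotation": [0,0,0]}
    - {"translation": [0.3,0.3,0],"rotation": [0,0,0]}
    - {"translation": [0.36,0.36,0],"rotation": [0,0,0]}
    - {"translation": [0.42,0.4,0],"rotation": [0,0,0]}
    - {"translation": [0.44,0.42,0],"rotation": [0,0,0]}
    - {"translation": [0.44,0.42,0],"rotation": [0,0,0]}
    - {"translation": [0.44,0.42,0],"rotation": [0,0,0]}
    - {"translation": [0.44,0.42,0],"rotation": [0,0,0]}
    - {"translation": [0.44,0.42,0],"rotation": [0,0,0]}

```text
t: 1.77
eef_pos: [0.5345, -0.2977, 0.2642]
ee_rot: [-3.142, -0.0, -2.88]
force: [0.5, -0.0, 0.2]
width: 0.0878
gripper_force: 0.0
```

Run:
```python
from h import *
s=get_state();print(s['t'],s['eef_pos'],s['ee_rot'],s['width'])
m=camera_model('wrist');print(m)
cv2.imwrite('pics/w1.png',grab_frame('wrist'))
np.save('w1.npy',m,allow_pickle=True)
```

```text
1.7667 [ 0.53451972 -0.29771142  0.26416221] [-3.14155498e+00 -6.34334349e-05 -2.88007970e+00] 0.0877913196897833
{'fx': 429.26317441507615, 'fy': 429.26317441507615, 'cx': 322.52150456088947, 'cy': 240.46010261967325, 'xyz': array([ 0.45843613, -0.31726185,  0.4214177 ]), 'rotation': array([ 2.84575617e+00, -5.25735568e-04,  1.83368453e+00])}
```

View pics/w1.png

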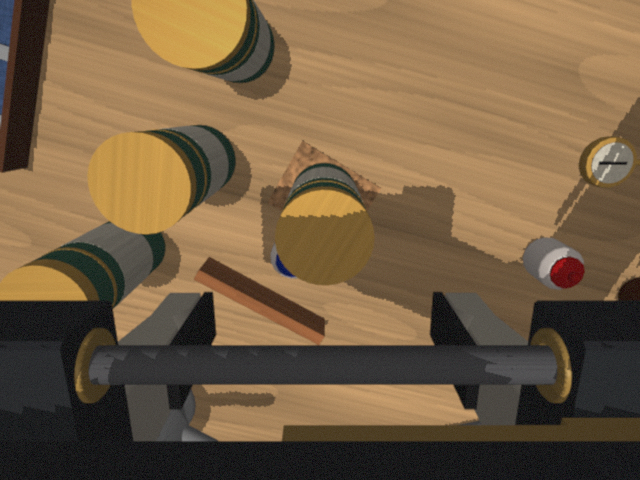

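Wrist view: target lid centre is about (324,236), the other tins about (140,183) and (190,18), board top edge (203,258)-(325,325). The blue pot shows at (284,263), half hidden.

Run:
```python
from h import *
m=camera_model('wrist')
for n,u,v,z in [('tin',324,236.5,.153),('tin2',140,183,.15),('tin3',190,18,.15),('red',567,271,.06),('board near edge',203,258,.04),('bn2',326,322,.04),('bfar',322,343,.04),('mat nearcorner',303,141,.003),('mat c',379,189,.003)]:
    print(n,ray(m,u,v,z).round(4))
t=camera_model('top');print(ray(t,431.2,240.5,.153),ray(t,428.3,219.5,.06),ray(t,402.5,195,.0),ray(t,417.5,247.5,.003))
```

```text
tin [ 0.5346 -0.2956  0.153 ]
tin2 [ 0.5316 -0.4174  0.15  ]
tin3 [ 0.4298 -0.4031  0.15  ]
red [ 0.5355 -0.0684  0.06  ]
board near edge [ 0.6166 -0.3909  0.04  ]
bn2 [ 0.651  -0.2617  0.04  ]
bfar [ 0.6746 -0.2594  0.04  ]
mat nearcorner [ 0.4909 -0.3275  0.003 ]
mat c [ 0.5161 -0.244   0.003 ]
[ 0.53614493 -0.29566836  0.153     ] [ 0.59398046 -0.30924624  0.06      ] [ 0.66111986 -0.26000628  0.        ] [ 0.53472229 -0.29538897  0.003     ]
```

Request:
apply_moves:
  steps:
    - {"translation": [0,0.008,-0.1],"rotation": [0,0,0]}
    - {"translation": [0,0.008,-0.2],"rotation": [0,0,0]}
    - {"translation": [0,0.008,-0.3],"rotation": [0,0,0]}
    - {"translation": [0,0.008,-0.4],"rotation": [0,0,0]}
    - {"translation": [0,0.008,-0.5],"rotation": [0,0,0]}
    - {"translation": [0,0.008,-0.58],"rotation": [0,0,0]}
    - {"translation": [0,0.008,-0.62],"rotation": [0,0,0]}
    - {"translation": [0,0.008,-0.65],"rotation": [0,0,0]}
    - {"translation": [0,0.008,-0.65],"rotation": [0,0,0]}
    - {"translation": [0,0.008,-0.65],"rotation": [0,0,0]}

```text
t: 2.65
eef_pos: [0.5357, -0.2952, 0.1023]
ee_rot: [-3.141, 0.001, -2.879]
force: [-0.2, -0.4, 0.3]
width: 0.0878
gripper_force: 0.0
```

Request:
apply_moves:
  steps:
    - {"translation": [0,0,0],"rotation": [0,0,0]}
    - {"translation": [0,0,0],"rotation": [0,0,0]}
    - {"translation": [0,0,0],"rotation": [0,0,0]}
    - {"translation": [0,0,0],"rotation": [0,0,0]}
    - {"translation": [0,0,0],"rotation": [0,0,0]}
    - {"translation": [0,0,0],"rotation": [0,0,0]}
    - {"translation": [0,0,0],"rotation": [0,0,0]}
    - {"translation": [0,0,0],"rotation": [0,0,0]}
    - {"translation": [0,0,0],"rotation": [0,0,0]}
    - {"translation": [0,0,0],"rotation": [0,0,0]}
  jaw: 1
  newtons: 20

```text
t: 3.48
eef_pos: [0.5358, -0.295, 0.1022]
ee_rot: [-3.141, 0.001, -2.879]
force: [0.7, -1.0, 5.8]
width: 0.0651
gripper_force: 19.9
```

Request:
apply_moves:
  steps:
    - {"translation": [0,0,0.03],"rotation": [0,0,0]}
    - {"translation": [0,0,0.07],"rotation": [0,0,0]}
    - {"translation": [-0.03,0,0.1],"rotation": [0,0,0]}
    - {"translation": [-0.1,0.02,0.1],"rotation": [0,0,0]}
    - {"translation": [-0.18,0.03,0.1],"rotation": [0,0,0]}
    - {"translation": [-0.26,0.04,0.1],"rotation": [0,0,0]}
    - {"translation": [-0.34,0.05,0.1],"rotation": [0,0,0]}
    - {"translation": [-0.4,0.06,0.1],"rotation": [0,0,0]}
    - {"translation": [-0.44,0.07,0.1],"rotation": [0,0,0]}
    - {"translation": [-0.44,0.07,0.1],"rotation": [0,0,0]}

```text
t: 4.32
eef_pos: [0.423, -0.2768, 0.1271]
ee_rot: [3.141, 0.0, -2.88]
force: [0.7, 0.6, -3.0]
width: 0.0647
gripper_force: 19.9
```

Request:
apply_moves:
  steps:
    - {"translation": [0,0,-0.02],"rotation": [0,0,0]}
    - {"translation": [0,0,-0.04],"rotation": [0,0,0]}
    - {"translation": [0,0,-0.06],"rotation": [0,0,0]}
    - {"translation": [0,0,-0.07],"rotation": [0,0,0]}
    - {"translation": [0,0,-0.08],"rotation": [0,0,0]}
    - {"translation": [0,0,-0.09],"rotation": [0,0,0]}
    - {"translation": [0,0,-0.1],"rotation": [0,0,0]}
    - {"translation": [0,0,-0.107],"rotation": [0,0,0]}
    - {"translation": [0,0,-0.112],"rotation": [0,0,0]}
    - {"translation": [0,0,-0.112],"rotation": [0,0,0]}

```text
t: 5.15
eef_pos: [0.4257, -0.2776, 0.099]
ee_rot: [-3.141, 0.0, -2.878]
force: [-1.1, -1.4, 0.7]
width: 0.0649
gripper_force: 20.0
```

Request:
apply_moves:
  steps:
    - {"translation": [0,0,0],"rotation": [0,0,0]}
    - {"translation": [0,0,0],"rotation": [0,0,0]}
    - {"translation": [0,0,0],"rotation": [0,0,0]}
    - {"translation": [0,0,0],"rotation": [0,0,0]}
    - {"translation": [0,0,0],"rotation": [0,0,0]}
    - {"translation": [0,0,0],"rotation": [0,0,0]}
    - {"translation": [0,0,0.05],"rotation": [0,0,0]}
    - {"translation": [0,0,0.15],"rotation": [0,0,0]}
    - {"translation": [0,0,0.27],"rotation": [0,0,0]}
    - {"translation": [0,0,0.4],"rotation": [0,0,0]}
  jaw: -1

```text
t: 5.98
eef_pos: [0.4245, -0.2771, 0.1989]
ee_rot: [3.14, -0.002, -2.879]
force: [1.1, 0.3, -0.5]
width: 0.0878
gripper_force: 0.0
```

Request:
apply_moves:
  steps:
    - {"translation": [0,0,0.12],"rotation": [0,0,0]}
    - {"translation": [0.05,0,0.2],"rotation": [0,0,0]}
    - {"translation": [0.15,-0.02,0.2],"rotation": [0,0,-0.05]}
    - {"translation": [0.25,-0.04,0.2],"rotation": [0,0,-0.15]}
    - {"translation": [0.35,-0.06,0.2],"rotation": [0,0,-0.15]}
    - {"translation": [0.45,-0.09,0.2],"rotation": [0,0,-0.15]}
    - {"translation": [0.55,-0.11,0.2],"rotation": [0,0,-0.15]}
    - {"translation": [0.6,-0.13,0.2],"rotation": [0,0,-0.15]}
    - {"translation": [0.6,-0.13,0.2],"rotation": [0,0,-0.15]}
    - {"translation": [0.6,-0.13,0.2],"rotation": [0,0,-0.15]}
  jaw: -0.4

```text
t: 6.82
eef_pos: [0.5754, -0.3098, 0.2474]
ee_rot: [3.141, -0.002, -2.957]
force: [0.2, -0.9, -1.0]
width: 0.0617
gripper_force: 0.0
```

Run:
```python
from h import *
s=get_state();print(s['t'],s['eef_pos'],s['ee_rot'],s['width'])
m=camera_model('wrist');print(m['xyz'],m['rotation'])
cv2.imwrite('pics/w2.png',grab_frame('wrist'))
```

```text
6.8167 [ 0.57543504 -0.30980079  0.24744959] [ 3.14080355e+00 -1.54252104e-03 -2.95749299e+00] 0.061667789245660756
[ 0.49826084 -0.32346818  0.40480856] [ 2.84728991e+00 -1.37368290e-03  1.75631166e+00]
```

View pics/w2.png

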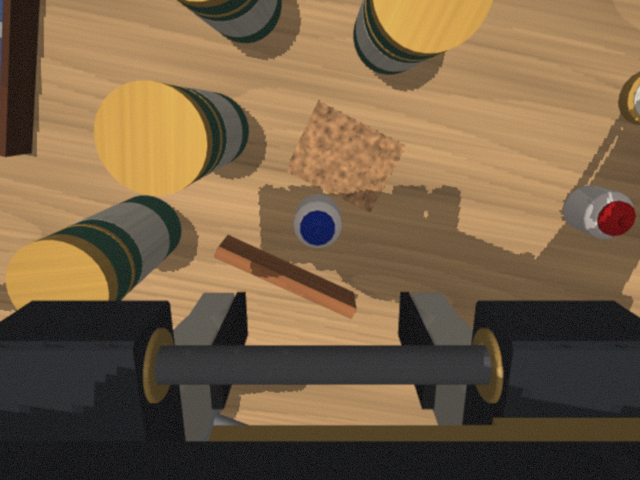

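Wrist view: blue lid disc at (317,228), board's near top edge (228,236)-(356,302), tin2 lid (152,138), empty mat centre about (346,156), moved tin at top right, standing.

Run:
```python
from h import *
m=camera_model('wrist')
P={}
for n,u,v,z in [('lid',317,228,.056),('tin2',152,138,.15),('tin4',58,287,.15),('b1',216,258,.04),('b2',355,317,.04),('b1n',228,236,.04),('b2n',356,302,.04),('mat',346,156,.003)]:
    P[n]=ray(m,u,v,z); print(n,P[n].round(4))
p=np.array([.593,-.310])
for ax in (99,101,103,105):
    a=np.radians(ax); L=np.array([np.cos(a),np.sin(a)]);N=np.array([L[1],-L[0]])
    for t in('tin2','tin4'):
        d=P[t][:2]-p;print(ax,t,'along',d@L,'perp',d@N)
```

```text
lid [ 0.5919 -0.31    0.056 ]
tin2 [ 0.531  -0.4173  0.15  ]
tin4 [ 0.6358 -0.4699  0.15  ]
b1 [ 0.6405 -0.3937  0.04  ]
b2 [ 0.6749 -0.2586  0.04  ]
b1n [ 0.618  -0.3856  0.04  ]
b2n [ 0.6596 -0.2608  0.04  ]
mat [ 0.5335 -0.2941  0.003 ]
99 tin2 along -0.09625696564782475 perp -0.07800046979132931
99 tin4 along -0.16466525890646247 perp 0.017206433229919698
101 tin2 along -0.09347615136685224 perp -0.08131227366785361
101 tin4 along -0.16516544513961243 perp 0.011449216875475733
103 tin2 along -0.09058145079433651 perp -0.0845250110641092
103 tin4 along -0.16546440271964624 perp 0.005678051413885667
105 tin2 along -0.08757639067703075 perp -0.08763476775446302
105 tin4 along -0.1655617674128035 perp -0.00010003187871545416
```

Request:
apply_moves:
  steps:
    - {"translation": [0.066,0,0],"rotation": [0,0,0]}
    - {"translation": [0.066,0,-0.1],"rotation": [0,0,0]}
    - {"translation": [0.066,0,-0.2],"rotation": [0,0,0]}
    - {"translation": [0.066,0,-0.3],"rotation": [0,0,0]}
    - {"translation": [0.066,0,-0.4],"rotation": [0,0,0]}
    - {"translation": [0.066,0,-0.5],"rotation": [0,0,0]}
    - {"translation": [0.066,0,-0.58],"rotation": [0,0,0]}
    - {"translation": [0.066,0,-0.64],"rotation": [0,0,0]}
    - {"translation": [0.066,0,-0.7],"rotation": [0,0,0]}
    - {"translation": [0.066,0,-0.7],"rotation": [0,0,0]}

```text
t: 7.7
eef_pos: [0.5892, -0.309, 0.0709]
ee_rot: [3.139, -0.004, -2.958]
force: [-1.4, 0.2, -1.0]
width: 0.0613
gripper_force: 0.0
```

Request:
apply_moves:
  steps:
    - {"translation": [0,0,-0.04],"rotation": [0,0,0]}
    - {"translation": [0,0,-0.08],"rotation": [0,0,0]}
    - {"translation": [0,0,-0.12],"rotation": [0,0,0]}
    - {"translation": [0,0,-0.16],"rotation": [0,0,0]}
    - {"translation": [0,0,-0.19],"rotation": [0,0,0]}
    - {"translation": [0,0,-0.21],"rotation": [0,0,0]}
    - {"translation": [0,0,-0.21],"rotation": [0,0,0]}
    - {"translation": [0,0,-0.21],"rotation": [0,0,0]}
    - {"translation": [0,0,-0.21],"rotation": [0,0,0]}
    - {"translation": [0,0,-0.21],"rotation": [0,0,0]}

```text
t: 8.53
eef_pos: [0.5922, -0.3099, 0.0216]
ee_rot: [-3.141, 0.001, -2.957]
force: [-0.4, 0.0, 0.5]
width: 0.0617
gripper_force: 0.0
```

Request:
apply_moves:
  steps:
    - {"translation": [0,0,0],"rotation": [0,0,0]}
    - {"translation": [0,0,0],"rotation": [0,0,0]}
    - {"translation": [0,0,0],"rotation": [0,0,0]}
    - {"translation": [0,0,0],"rotation": [0,0,0]}
    - {"translation": [0,0,0],"rotation": [0,0,0]}
    - {"translation": [0,0,0],"rotation": [0,0,0]}
    - {"translation": [0,0,0],"rotation": [0,0,0]}
    - {"translation": [0,0,0],"rotation": [0,0,0]}
    - {"translation": [0,0,0],"rotation": [0,0,0]}
    - {"translation": [0,0,0],"rotation": [0,0,0]}
  jaw: 1
  newtons: 15

```text
t: 9.37
eef_pos: [0.592, -0.3099, 0.0213]
ee_rot: [-3.141, 0.0, -2.957]
force: [0.5, -0.1, 4.4]
width: 0.0425
gripper_force: 15.0
```

Request:
apply_moves:
  steps:
    - {"translation": [0,0,0.03],"rotation": [0,0,0]}
    - {"translation": [0,0,0.08],"rotation": [0,0,0]}
    - {"translation": [0,0,0.17],"rotation": [0,0,0]}
    - {"translation": [0,0,0.28],"rotation": [0,0,0]}
    - {"translation": [0,0,0.4],"rotation": [0,0,0]}
    - {"translation": [0,0,0.52],"rotation": [0,0,0]}
    - {"translation": [0,0,0.63],"rotation": [0,0,0]}
    - {"translation": [0,0,0.72],"rotation": [0,0,0]}
    - {"translation": [0,0,0.77],"rotation": [0,0,0]}
    - {"translation": [0,0,0.8],"rotation": [0,0,0]}

```text
t: 10.2
eef_pos: [0.5924, -0.31, 0.2246]
ee_rot: [-3.14, 0.004, -2.957]
force: [0.1, -0.8, -1.4]
width: 0.0427
gripper_force: 15.0
```

Request:
apply_moves:
  steps:
    - {"translation": [-0.01,0.04,0],"rotation": [0,0,0]}
    - {"translation": [-0.02,0.12,0],"rotation": [0,0,0]}
    - {"translation": [-0.04,0.23,0],"rotation": [0,0,0]}
    - {"translation": [-0.06,0.35,0],"rotation": [0,0,0]}
    - {"translation": [-0.08,0.47,0],"rotation": [0,0,0]}
    - {"translation": [-0.1,0.59,0],"rotation": [0,0,0]}
    - {"translation": [-0.13,0.7,0],"rotation": [0,0,0]}
    - {"translation": [-0.16,0.8,0],"rotation": [0,0,0]}
    - {"translation": [-0.18,0.9,0],"rotation": [0,0,0]}
    - {"translation": [-0.2,1,0],"rotation": [0,0,0]}

```text
t: 11.03
eef_pos: [0.5402, -0.0582, 0.2201]
ee_rot: [3.141, -0.002, -2.957]
force: [1.0, -0.6, -1.5]
width: 0.0424
gripper_force: 15.0
```

Request:
apply_moves:
  steps:
    - {"translation": [-0.02,0.1,0],"rotation": [0,0,0]}
    - {"translation": [-0.04,0.2,0],"rotation": [0,0,0]}
    - {"translation": [-0.06,0.32,0],"rotation": [0,0,0]}
    - {"translation": [-0.08,0.44,0],"rotation": [0,0,0]}
    - {"translation": [-0.1,0.56,0],"rotation": [0,0,0]}
    - {"translation": [-0.12,0.68,0],"rotation": [0,0,0]}
    - {"translation": [-0.15,0.8,0],"rotation": [0,0,0]}
    - {"translation": [-0.17,0.9,0],"rotation": [0,0,0]}
    - {"translation": [-0.19,0.97,0],"rotation": [0,0,0]}
    - {"translation": [-0.19,0.99,0],"rotation": [0,0,0]}

```text
t: 11.87
eef_pos: [0.4926, 0.1898, 0.2201]
ee_rot: [-3.141, -0.002, -2.955]
force: [-0.3, -0.1, -1.2]
width: 0.043
gripper_force: 15.0
```

Run:
```python
from h import *
s=get_state();print(s['t'],s['eef_pos'],s['ee_rot'],s['width'])
m=camera_model('wrist');print(m['xyz'],m['rotation'])
cv2.imwrite('pics/w3.png',grab_frame('wrist'))
```

```text
11.8667 [0.49256494 0.1897812  0.22006893] [-3.14145780e+00 -1.72736783e-03 -2.95516276e+00] 0.04296292220272794
[0.41544427 0.1760664  0.37746615] [ 2.84741882e+00 -4.25820349e-04  1.75859870e+00]
```

View pics/w3.png

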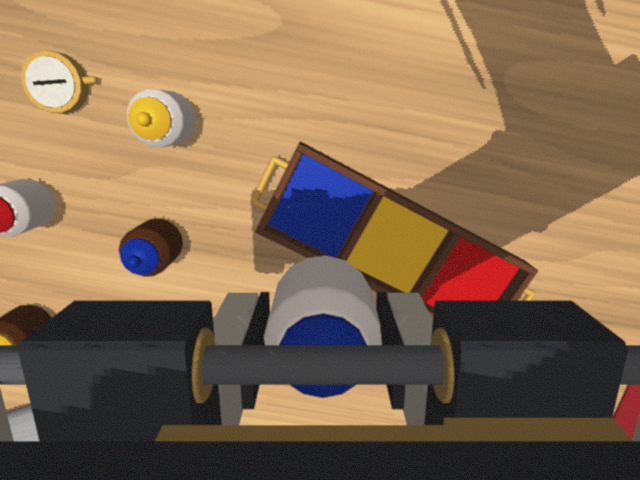

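Wrist view with the blue pot held upright. Blue lining centre is about (321,207), yellow lining about (398,244), yellow lid (150,118) with its knob at (144,119).

Run:
```python
from h import *
m=camera_model('wrist')
for n,u,v,z in [('Lb',321,207,.01),('Ly',398,244,.01),('knob',144,119,.067),('lid',150,118.5,.056)]: print(n,ray(m,u,v,z).round(4))
```

```text
Lb [0.4956 0.1896 0.01  ]
Ly [0.516  0.2638 0.01  ]
knob [0.4448 0.0548 0.067 ]
lid [0.4447 0.0548 0.056 ]
```

Request:
apply_moves:
  steps:
    - {"translation": [0.012,0,-0.03],"rotation": [0,0,0]}
    - {"translation": [0.012,0,-0.1],"rotation": [0,0,0]}
    - {"translation": [0.012,0,-0.2],"rotation": [0,0,0]}
    - {"translation": [0.012,0,-0.3],"rotation": [0,0,0]}
    - {"translation": [0.012,0,-0.4],"rotation": [0,0,0]}
    - {"translation": [0.012,0,-0.48],"rotation": [0,0,0]}
    - {"translation": [0.012,0,-0.54],"rotation": [0,0,0]}
    - {"translation": [0.012,0,-0.59],"rotation": [0,0,0]}
    - {"translation": [0.012,0,-0.62],"rotation": [0,0,0]}
    - {"translation": [0.012,0,-0.65],"rotation": [0,0,0]}

```text
t: 12.75
eef_pos: [0.4972, 0.1864, 0.0574]
ee_rot: [-3.141, -0.001, -2.959]
force: [-0.3, -0.4, -1.1]
width: 0.0426
gripper_force: 15.0
```

Request:
apply_moves:
  steps:
    - {"translation": [0,0,-0.02],"rotation": [0,0,0]}
    - {"translation": [0,0,-0.04],"rotation": [0,0,0]}
    - {"translation": [0,0,-0.05],"rotation": [0,0,0]}
    - {"translation": [0,0,-0.06],"rotation": [0,0,0]}
    - {"translation": [0,0,-0.07],"rotation": [0,0,0]}
    - {"translation": [0,0,-0.08],"rotation": [0,0,0]}
    - {"translation": [0,0,-0.088],"rotation": [0,0,0]}
    - {"translation": [0,0,-0.094],"rotation": [0,0,0]}
    - {"translation": [0,0,-0.094],"rotation": [0,0,0]}
    - {"translation": [0,0,-0.094],"rotation": [0,0,0]}

```text
t: 13.58
eef_pos: [0.4973, 0.1877, 0.0351]
ee_rot: [-3.142, -0.0, -2.957]
force: [0.2, 0.6, -1.2]
width: 0.0424
gripper_force: 15.0
```

Request:
apply_moves:
  steps:
    - {"translation": [0,0,-0.002],"rotation": [0,0,0]}
    - {"translation": [0,0,-0.004],"rotation": [0,0,0]}
    - {"translation": [0,0,-0.006],"rotation": [0,0,0]}
    - {"translation": [0,0,-0.008],"rotation": [0,0,0]}
    - {"translation": [0,0,-0.01],"rotation": [0,0,0]}
    - {"translation": [0,0,-0.012],"rotation": [0,0,0]}
    - {"translation": [0,0,-0.014],"rotation": [0,0,0]}
    - {"translation": [0,0,-0.014],"rotation": [0,0,0]}
    - {"translation": [0,0,-0.014],"rotation": [0,0,0]}
    - {"translation": [0,0,-0.014],"rotation": [0,0,0]}

```text
t: 14.42
eef_pos: [0.4974, 0.1877, 0.0316]
ee_rot: [3.142, 0.0, -2.957]
force: [0.9, -0.1, -1.2]
width: 0.0422
gripper_force: 15.0
```

Request:
apply_moves:
  steps:
    - {"translation": [0,0,-0.001],"rotation": [0,0,0]}
    - {"translation": [0,0,-0.002],"rotation": [0,0,0]}
    - {"translation": [0,0,-0.003],"rotation": [0,0,0]}
    - {"translation": [0,0,-0.004],"rotation": [0,0,0]}
    - {"translation": [0,0,-0.005],"rotation": [0,0,0]}
    - {"translation": [0,0,-0.005],"rotation": [0,0,0]}
    - {"translation": [0,0,-0.005],"rotation": [0,0,0]}
    - {"translation": [0,0,-0.005],"rotation": [0,0,0]}
    - {"translation": [0,0,-0.005],"rotation": [0,0,0]}
    - {"translation": [0,0,-0.005],"rotation": [0,0,0]}

```text
t: 15.25
eef_pos: [0.4974, 0.1877, 0.0312]
ee_rot: [3.141, 0.001, -2.957]
force: [-4.5, -1.1, 9.9]
width: 0.0426
gripper_force: 15.0
```

Request:
apply_moves:
  steps:
    - {"translation": [0,0,0],"rotation": [0,0,0]}
    - {"translation": [0,0,0],"rotation": [0,0,0]}
    - {"translation": [0,0,0],"rotation": [0,0,0]}
    - {"translation": [0,0,0],"rotation": [0,0,0]}
    - {"translation": [0,0,0.02],"rotation": [0,0,0]}
    - {"translation": [0,0,0.08],"rotation": [0,0,0]}
    - {"translation": [0,0,0.18],"rotation": [0,0,0]}
    - {"translation": [0,0,0.3],"rotation": [0,0,0]}
    - {"translation": [0,0,0.42],"rotation": [0,0,0]}
    - {"translation": [0,0,0.5],"rotation": [0,0,0]}
  jaw: -0.4

```text
t: 16.08
eef_pos: [0.4981, 0.1881, 0.1585]
ee_rot: [3.141, 0.003, -2.957]
force: [0.2, 0.5, -0.5]
width: 0.0613
gripper_force: 0.0
```

Request:
apply_moves:
  steps:
    - {"translation": [0,-0.08,0],"rotation": [0,0,0]}
    - {"translation": [-0.05,-0.18,0],"rotation": [0,0,0]}
    - {"translation": [-0.1,-0.28,0],"rotation": [0,0,0]}
    - {"translation": [-0.15,-0.38,0],"rotation": [0,0,0]}
    - {"translation": [-0.2,-0.46,0],"rotation": [0,0,0]}
    - {"translation": [-0.21,-0.52,0],"rotation": [0,0,0]}
    - {"translation": [-0.21,-0.54,0],"rotation": [0,0,0]}
    - {"translation": [-0.21,-0.54,0],"rotation": [0,0,0]}
    - {"translation": [-0.21,-0.54,0],"rotation": [0,0,0]}
    - {"translation": [-0.21,-0.54,0],"rotation": [0,0,0]}

```text
t: 16.92
eef_pos: [0.4454, 0.0533, 0.1554]
ee_rot: [3.142, 0.0, -2.957]
force: [-0.3, 1.7, -0.8]
width: 0.0611
gripper_force: 0.0
```

Run:
```python
from h import *
s=get_state();print(s['t'],s['eef_pos'],s['ee_rot'],s['width'])
m=camera_model('wrist')
im=grab_frame('wrist');cv2.imwrite('pics/w4.png',im)
h=cv2.cvtColor(im,cv2.COLOR_BGR2HSV)
for n,lo,hi in(('y',(18,150,110),(32,255,255)),('r',(0,170,90),(6,255,255)),('b',(115,130,60),(130,255,255))):
    k=cv2.inRange(h,lo,hi);N,_,st,c=cv2.connectedComponentsWithStats(k)
    for i in range(1,N):
        if st[i,4]>250: print(n,st[i],c[i].round(1),ray(m,*c[i],.057).round(4))
```

```text
16.9167 [0.44535744 0.05333111 0.15541937] [ 3.14150195e+00  3.13935404e-04 -2.95716717e+00] 0.06114420940800709
y [ 158  150   83   66 1025] [198.3 179.9] [ 0.4211 -0.0256  0.057 ]
y [ 297  214   46   46 1679] [319.7 236.5] [0.4423 0.052  0.057 ]
b [450 263  91  48 901] [486.4 288.1] [0.4566 0.164  0.057 ]
```

View pics/w4.png

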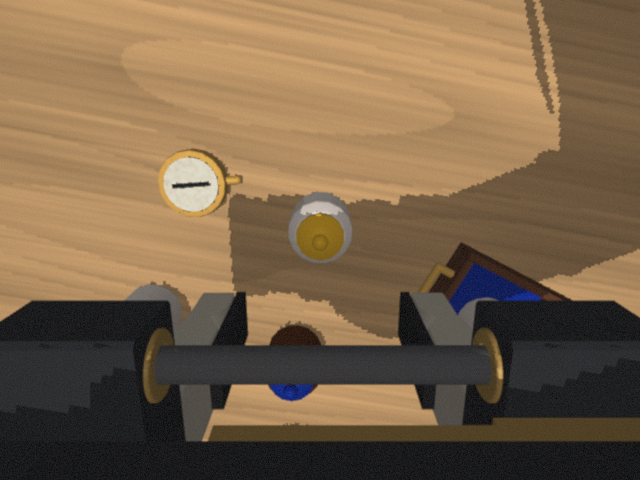

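Yellow white pot: lid at (320,236), so world (0.4425, 0.052).

Request:
apply_moves:
  steps:
    - {"translation": [-0.012,-0.005,-0.08],"rotation": [0,0,0]}
    - {"translation": [-0.012,-0.005,-0.16],"rotation": [0,0,0]}
    - {"translation": [-0.012,-0.005,-0.24],"rotation": [0,0,0]}
    - {"translation": [-0.012,-0.005,-0.32],"rotation": [0,0,0]}
    - {"translation": [-0.012,-0.005,-0.4],"rotation": [0,0,0]}
    - {"translation": [-0.012,-0.005,-0.46],"rotation": [0,0,0]}
    - {"translation": [-0.012,-0.005,-0.5],"rotation": [0,0,0]}
    - {"translation": [-0.012,-0.005,-0.536],"rotation": [0,0,0]}
    - {"translation": [-0.012,-0.005,-0.536],"rotation": [0,0,0]}
    - {"translation": [-0.012,-0.005,-0.536],"rotation": [0,0,0]}

```text
t: 17.8
eef_pos: [0.4418, 0.0518, 0.0209]
ee_rot: [-3.141, -0.001, -2.957]
force: [0.0, 0.2, 1.4]
width: 0.0613
gripper_force: 0.0
```

Request:
apply_moves:
  steps:
    - {"translation": [0,0,0],"rotation": [0,0,0]}
    - {"translation": [0,0,0],"rotation": [0,0,0]}
    - {"translation": [0,0,0],"rotation": [0,0,0]}
    - {"translation": [0,0,0],"rotation": [0,0,0]}
    - {"translation": [0,0,0],"rotation": [0,0,0]}
    - {"translation": [0,0,0],"rotation": [0,0,0]}
    - {"translation": [0,0,0],"rotation": [0,0,0]}
    - {"translation": [0,0,0],"rotation": [0,0,0]}
    - {"translation": [0,0,0],"rotation": [0,0,0]}
    - {"translation": [0,0,0],"rotation": [0,0,0]}
  jaw: 1
  newtons: 15

```text
t: 18.63
eef_pos: [0.4422, 0.0517, 0.0218]
ee_rot: [3.141, 0.001, -2.957]
force: [-1.7, 0.9, 6.3]
width: 0.0428
gripper_force: 15.0
```

Request:
apply_moves:
  steps:
    - {"translation": [0,0,0.03],"rotation": [0,0,0]}
    - {"translation": [0,0,0.1],"rotation": [0,0,0]}
    - {"translation": [0,0,0.2],"rotation": [0,0,0]}
    - {"translation": [0,0,0.32],"rotation": [0,0,0]}
    - {"translation": [0,0,0.42],"rotation": [0,0,0]}
    - {"translation": [0,0.03,0.5],"rotation": [0,0,0]}
    - {"translation": [0.02,0.08,0.56],"rotation": [0,0,0]}
    - {"translation": [0.04,0.14,0.56],"rotation": [0,0,0]}
    - {"translation": [0.07,0.21,0.56],"rotation": [0,0,0]}
    - {"translation": [0.1,0.28,0.56],"rotation": [0,0,0]}

```text
t: 19.47
eef_pos: [0.4668, 0.1226, 0.1608]
ee_rot: [3.141, -0.001, -2.958]
force: [-0.3, -0.5, -0.7]
width: 0.0424
gripper_force: 15.0
```

Request:
apply_moves:
  steps:
    - {"translation": [0.03,0.08,0],"rotation": [0,0,0]}
    - {"translation": [0.06,0.17,0],"rotation": [0,0,0]}
    - {"translation": [0.1,0.27,0],"rotation": [0,0,0]}
    - {"translation": [0.14,0.37,0],"rotation": [0,0,0]}
    - {"translation": [0.18,0.46,0],"rotation": [0,0,0]}
    - {"translation": [0.2,0.52,0],"rotation": [0,0,0]}
    - {"translation": [0.207,0.55,0],"rotation": [0,0,0]}
    - {"translation": [0.207,0.561,0],"rotation": [0,0,0]}
    - {"translation": [0.207,0.561,0],"rotation": [0,0,0]}
    - {"translation": [0.207,0.561,0],"rotation": [0,0,0]}

```text
t: 20.3
eef_pos: [0.518, 0.2611, 0.1609]
ee_rot: [-3.141, -0.001, -2.957]
force: [-0.5, -0.9, -2.1]
width: 0.0423
gripper_force: 15.0
```

Request:
apply_moves:
  steps:
    - {"translation": [0,0,-0.06],"rotation": [0,0,0]}
    - {"translation": [0,0,-0.14],"rotation": [0,0,0]}
    - {"translation": [0,0,-0.23],"rotation": [0,0,0]}
    - {"translation": [0,0,-0.32],"rotation": [0,0,0]}
    - {"translation": [0,0,-0.39],"rotation": [0,0,0]}
    - {"translation": [0,0,-0.44],"rotation": [0,0,0]}
    - {"translation": [0,0,-0.47],"rotation": [0,0,0]}
    - {"translation": [0,0,-0.49],"rotation": [0,0,0]}
    - {"translation": [0,0,-0.5],"rotation": [0,0,0]}
    - {"translation": [0,0,-0.5],"rotation": [0,0,0]}

```text
t: 21.13
eef_pos: [0.5187, 0.2615, 0.0365]
ee_rot: [3.141, 0.0, -2.958]
force: [-0.2, -0.2, -0.7]
width: 0.0428
gripper_force: 15.0
```

Request:
apply_moves:
  steps:
    - {"translation": [0,0,-0.002],"rotation": [0,0,0]}
    - {"translation": [0,0,-0.004],"rotation": [0,0,0]}
    - {"translation": [0,0,-0.006],"rotation": [0,0,0]}
    - {"translation": [0,0,-0.008],"rotation": [0,0,0]}
    - {"translation": [0,0,-0.01],"rotation": [0,0,0]}
    - {"translation": [0,0,-0.012],"rotation": [0,0,0]}
    - {"translation": [0,0,-0.013],"rotation": [0,0,0]}
    - {"translation": [0,0,-0.014],"rotation": [0,0,0]}
    - {"translation": [0,0,-0.014],"rotation": [0,0,0]}
    - {"translation": [0,0,-0.014],"rotation": [0,0,0]}

```text
t: 21.97
eef_pos: [0.5186, 0.2617, 0.0328]
ee_rot: [-3.141, -0.0, -2.957]
force: [-0.6, -0.3, -0.6]
width: 0.0427
gripper_force: 15.0
```

Request:
apply_moves:
  steps:
    - {"translation": [0,0,-0.001],"rotation": [0,0,0]}
    - {"translation": [0,0,-0.002],"rotation": [0,0,0]}
    - {"translation": [0,0,-0.003],"rotation": [0,0,0]}
    - {"translation": [0,0,-0.004],"rotation": [0,0,0]}
    - {"translation": [0,0,-0.005],"rotation": [0,0,0]}
    - {"translation": [0,0,-0.006],"rotation": [0,0,0]}
    - {"translation": [0,0,-0.007],"rotation": [0,0,0]}
    - {"translation": [0,0,-0.007],"rotation": [0,0,0]}
    - {"translation": [0,0,-0.007],"rotation": [0,0,0]}
    - {"translation": [0,0,-0.007],"rotation": [0,0,0]}

```text
t: 22.8
eef_pos: [0.5186, 0.2617, 0.0319]
ee_rot: [3.142, 0.0, -2.957]
force: [-3.8, -1.1, 7.8]
width: 0.0428
gripper_force: 15.0
```

Request:
apply_moves:
  steps:
    - {"translation": [0,0,0],"rotation": [0,0,0]}
    - {"translation": [0,0,0],"rotation": [0,0,0]}
    - {"translation": [0,0,0],"rotation": [0,0,0]}
    - {"translation": [0,0,0],"rotation": [0,0,0]}
    - {"translation": [0,0,0.02],"rotation": [0,0,0]}
    - {"translation": [0,0,0.08],"rotation": [0,0,0]}
    - {"translation": [0,0,0.18],"rotation": [0,0,0]}
    - {"translation": [0,0,0.3],"rotation": [0,0,0]}
    - {"translation": [0,0,0.42],"rotation": [0,0,0]}
    - {"translation": [0,0,0.5],"rotation": [0,0,0]}
  jaw: -0.4

```text
t: 23.63
eef_pos: [0.5194, 0.2621, 0.1594]
ee_rot: [3.141, 0.003, -2.957]
force: [0.7, 0.9, -0.3]
width: 0.0616
gripper_force: 0.0
```

Request:
apply_moves:
  steps:
    - {"translation": [0,-0.08,0],"rotation": [0,0,0]}
    - {"translation": [0,-0.18,0],"rotation": [0,0,0]}
    - {"translation": [0,-0.3,0],"rotation": [0,0,0]}
    - {"translation": [0.01,-0.42,0],"rotation": [0,0,0]}
    - {"translation": [0.02,-0.54,0],"rotation": [0,0,0]}
    - {"translation": [0.03,-0.66,0],"rotation": [0,0,0]}
    - {"translation": [0.04,-0.76,0],"rotation": [0,0,0]}
    - {"translation": [0.05,-0.85,0],"rotation": [0,0,0]}
    - {"translation": [0.05,-0.93,0],"rotation": [0,0,0]}
    - {"translation": [0.05,-1,0],"rotation": [0,0,0]}

```text
t: 24.47
eef_pos: [0.531, 0.0102, 0.1564]
ee_rot: [-3.142, 0.0, -2.958]
force: [0.4, -0.1, 0.3]
width: 0.0614
gripper_force: 0.0
```

Request:
apply_moves:
  steps:
    - {"translation": [0.01,-0.08,0],"rotation": [0,0,0]}
    - {"translation": [0.02,-0.16,0],"rotation": [0,0,0]}
    - {"translation": [0.02,-0.22,0],"rotation": [0,0,0]}
    - {"translation": [0.02,-0.26,0],"rotation": [0,0,0]}
    - {"translation": [0.02,-0.28,0],"rotation": [0,0,0]}
    - {"translation": [0.02,-0.29,0],"rotation": [0,0,0]}
    - {"translation": [0.02,-0.29,0],"rotation": [0,0,0]}
    - {"translation": [0.02,-0.29,0],"rotation": [0,0,0]}
    - {"translation": [0.02,-0.29,0],"rotation": [0,0,0]}
    - {"translation": [0.02,-0.29,0],"rotation": [0,0,0]}

```text
t: 25.3
eef_pos: [0.5361, -0.0602, 0.1561]
ee_rot: [3.142, 0.0, -2.957]
force: [0.5, 0.8, 1.0]
width: 0.0614
gripper_force: 0.0
```

Run:
```python
from h import *
s=get_state();print(s['t'],s['eef_pos'],s['ee_rot'],s['width'])
m=camera_model('wrist')
im=grab_frame('wrist');cv2.imwrite('pics/w5.png',im)
h=cv2.cvtColor(im,cv2.COLOR_BGR2HSV)
k=cv2.inRange(h,(0,170,70),(6,255,255))|cv2.inRange(h,(174,170,70),(180,255,255));N,_,st,c=cv2.connectedComponentsWithStats(k)
for i in range(1,N):
        if st[i,4]>250: print(st[i],c[i].round(1),ray(m,*c[i],.057).round(4))
```

```text
25.3 [ 0.53614918 -0.0602299   0.15611387] [ 3.14155562e+00  1.17808034e-04 -2.95653622e+00] 0.06135642715427892
[ 295  219   45   46 1604] [317.1 241.5] [ 0.5368 -0.0625  0.057 ]
```

View pics/w5.png

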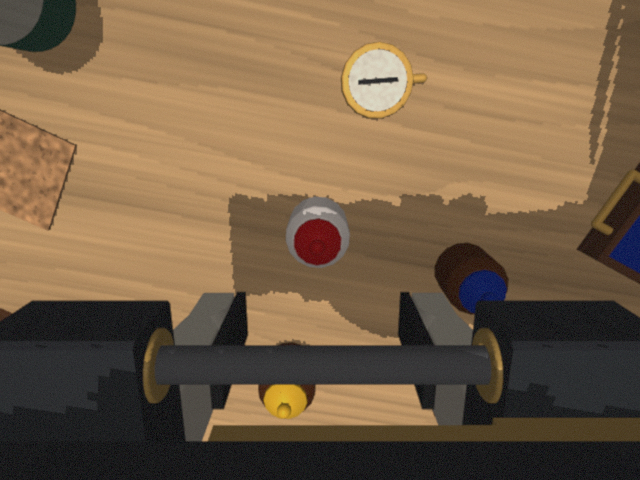

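The white-bodied red pot's lid is at (317,241), so (0.537,-0.0625). The wooden pots at (470,277) and (285,385) are clear.

Request:
apply_moves:
  steps:
    - {"translation": [0.004,-0.009,-0.08],"rotation": [0,0,0]}
    - {"translation": [0.004,-0.009,-0.16],"rotation": [0,0,0]}
    - {"translation": [0.004,-0.009,-0.24],"rotation": [0,0,0]}
    - {"translation": [0.004,-0.009,-0.32],"rotation": [0,0,0]}
    - {"translation": [0.004,-0.009,-0.4],"rotation": [0,0,0]}
    - {"translation": [0.004,-0.009,-0.46],"rotation": [0,0,0]}
    - {"translation": [0.004,-0.009,-0.5],"rotation": [0,0,0]}
    - {"translation": [0.004,-0.009,-0.538],"rotation": [0,0,0]}
    - {"translation": [0.004,-0.009,-0.538],"rotation": [0,0,0]}
    - {"translation": [0.004,-0.009,-0.538],"rotation": [0,0,0]}

```text
t: 26.18
eef_pos: [0.5372, -0.063, 0.0216]
ee_rot: [-3.141, -0.0, -2.957]
force: [-0.1, 0.3, 0.4]
width: 0.0609
gripper_force: 0.0
```

Request:
apply_moves:
  steps:
    - {"translation": [0,0,0],"rotation": [0,0,0]}
    - {"translation": [0,0,0],"rotation": [0,0,0]}
    - {"translation": [0,0,0],"rotation": [0,0,0]}
    - {"translation": [0,0,0],"rotation": [0,0,0]}
    - {"translation": [0,0,0],"rotation": [0,0,0]}
    - {"translation": [0,0,0],"rotation": [0,0,0]}
    - {"translation": [0,0,0],"rotation": [0,0,0]}
    - {"translation": [0,0,0],"rotation": [0,0,0]}
    - {"translation": [0,0,0],"rotation": [0,0,0]}
    - {"translation": [0,0,0],"rotation": [0,0,0]}
  jaw: 1
  newtons: 15

```text
t: 27.02
eef_pos: [0.5376, -0.063, 0.0223]
ee_rot: [-3.141, 0.001, -2.957]
force: [-1.2, 0.1, 6.0]
width: 0.0427
gripper_force: 15.0
```

Request:
apply_moves:
  steps:
    - {"translation": [0,0,0.03],"rotation": [0,0,0]}
    - {"translation": [0,0,0.1],"rotation": [0,0,0]}
    - {"translation": [0,0,0.2],"rotation": [0,0,0]}
    - {"translation": [0,0,0.32],"rotation": [0,0,0]}
    - {"translation": [0,0,0.42],"rotation": [0,0,0]}
    - {"translation": [0,0.03,0.5],"rotation": [0,0,0]}
    - {"translation": [0,0.08,0.56],"rotation": [0,0,0]}
    - {"translation": [0,0.14,0.58],"rotation": [0,0,0]}
    - {"translation": [0,0.22,0.58],"rotation": [0,0,0]}
    - {"translation": [0,0.3,0.58],"rotation": [0,0,0]}

```text
t: 27.85
eef_pos: [0.5369, 0.0125, 0.1675]
ee_rot: [3.141, 0.001, -2.958]
force: [0.1, -0.6, -1.5]
width: 0.0423
gripper_force: 15.0
```

Request:
apply_moves:
  steps:
    - {"translation": [0,0.08,0],"rotation": [0,0,0]}
    - {"translation": [0,0.17,0],"rotation": [0,0,0]}
    - {"translation": [0,0.28,0],"rotation": [0,0,0]}
    - {"translation": [0,0.39,0],"rotation": [0,0,0]}
    - {"translation": [0,0.5,0],"rotation": [0,0,0]}
    - {"translation": [0,0.61,0],"rotation": [0,0,0]}
    - {"translation": [0.01,0.72,0],"rotation": [0,0,0]}
    - {"translation": [0.01,0.82,0],"rotation": [0,0,0]}
    - {"translation": [0.02,0.91,0],"rotation": [0,0,0]}
    - {"translation": [0.02,1,0],"rotation": [0,0,0]}

```text
t: 28.68
eef_pos: [0.5418, 0.2631, 0.1667]
ee_rot: [-3.141, -0.0, -2.957]
force: [0.6, -0.2, -1.3]
width: 0.0423
gripper_force: 15.0
```

Request:
apply_moves:
  steps:
    - {"translation": [0,0.08,0],"rotation": [0,0,0]}
    - {"translation": [0,0.15,0],"rotation": [0,0,0]}
    - {"translation": [0,0.21,0],"rotation": [0,0,0]}
    - {"translation": [0,0.26,0],"rotation": [0,0,0]}
    - {"translation": [0,0.29,0],"rotation": [0,0,0]}
    - {"translation": [0,0.29,0],"rotation": [0,0,0]}
    - {"translation": [0,0.29,0],"rotation": [0,0,0]}
    - {"translation": [0,0.29,0],"rotation": [0,0,0]}
    - {"translation": [0,0.29,0],"rotation": [0,0,0]}
    - {"translation": [0,0.29,0],"rotation": [0,0,0]}

```text
t: 29.52
eef_pos: [0.5421, 0.3337, 0.1667]
ee_rot: [3.142, 0.0, -2.958]
force: [0.3, -0.1, -1.0]
width: 0.0425
gripper_force: 15.0
```

Run:
```python
from h import *
s=get_state();print(s['t'],s['eef_pos'],s['ee_rot'],s['width'])
m=camera_model('wrist')
cv2.imwrite('pics/w6.png',grab_frame('wrist'))
print([proj(m,(.543,.3345,.01)+np.array([np.cos(a)*r-np.sin(a)*q,np.sin(a)*r+np.cos(a)*q,0])) for a in [np.radians(-18.3)] for r,q in((.035,.034),(-.035,.034),(-.035,-.034),(.035,-.034))])
```

```text
29.5167 [0.5421443  0.33370307 0.16672092] [ 3.14157024e+00  8.94593168e-06 -2.95812683e+00] 0.04248092599908225
[array([338.3, 278.1]), array([384.6, 201.4]), array([304. , 156.7]), array([260.7, 238. ])]
```

View pics/w6.png

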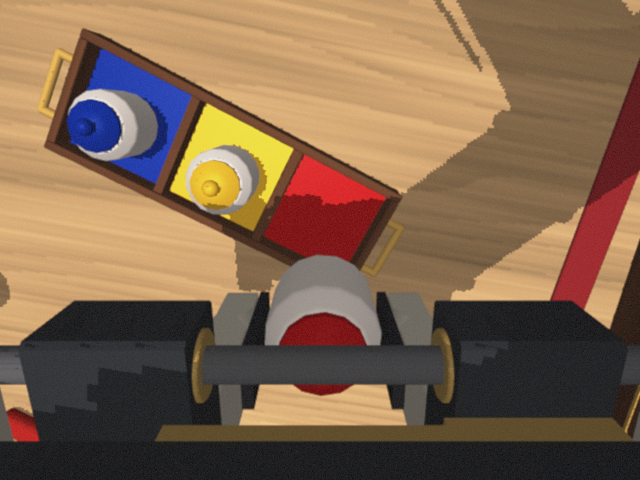

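Blue pot (100,125) and yellow pot (215,180) stand upright in their wells. The red lining centre (327,213) lies about 4 mm off my estimate, so I'll correct slightly while lowering.

Request:
apply_moves:
  steps:
    - {"translation": [-0.008,0.012,-0.06],"rotation": [0,0,0]}
    - {"translation": [-0.008,0.012,-0.14],"rotation": [0,0,0]}
    - {"translation": [-0.008,0.012,-0.24],"rotation": [0,0,0]}
    - {"translation": [-0.008,0.012,-0.33],"rotation": [0,0,0]}
    - {"translation": [-0.008,0.012,-0.41],"rotation": [0,0,0]}
    - {"translation": [-0.008,0.012,-0.46],"rotation": [0,0,0]}
    - {"translation": [-0.008,0.012,-0.49],"rotation": [0,0,0]}
    - {"translation": [-0.008,0.012,-0.51],"rotation": [0,0,0]}
    - {"translation": [-0.008,0.012,-0.52],"rotation": [0,0,0]}
    - {"translation": [-0.008,0.012,-0.52],"rotation": [0,0,0]}

```text
t: 30.4
eef_pos: [0.5403, 0.3375, 0.0367]
ee_rot: [3.141, 0.0, -2.957]
force: [-0.5, -1.7, -1.1]
width: 0.0427
gripper_force: 15.0
```

Request:
apply_moves:
  steps:
    - {"translation": [0,0,-0.002],"rotation": [0,0,0]}
    - {"translation": [0,0,-0.004],"rotation": [0,0,0]}
    - {"translation": [0,0,-0.006],"rotation": [0,0,0]}
    - {"translation": [0,0,-0.008],"rotation": [0,0,0]}
    - {"translation": [0,0,-0.01],"rotation": [0,0,0]}
    - {"translation": [0,0,-0.012],"rotation": [0,0,0]}
    - {"translation": [0,0,-0.014],"rotation": [0,0,0]}
    - {"translation": [0,0,-0.015],"rotation": [0,0,0]}
    - {"translation": [0,0,-0.015],"rotation": [0,0,0]}
    - {"translation": [0,0,-0.015],"rotation": [0,0,0]}

```text
t: 31.23
eef_pos: [0.5401, 0.3374, 0.0328]
ee_rot: [-3.142, -0.0, -2.957]
force: [-0.4, 0.1, -1.0]
width: 0.0423
gripper_force: 15.0
```

Request:
apply_moves:
  steps:
    - {"translation": [0,0,-0.001],"rotation": [0,0,0]}
    - {"translation": [0,0,-0.002],"rotation": [0,0,0]}
    - {"translation": [0,0,-0.003],"rotation": [0,0,0]}
    - {"translation": [0,0,-0.004],"rotation": [0,0,0]}
    - {"translation": [0,0,-0.005],"rotation": [0,0,0]}
    - {"translation": [0,0,-0.005],"rotation": [0,0,0]}
    - {"translation": [0,0,-0.005],"rotation": [0,0,0]}
    - {"translation": [0,0,-0.005],"rotation": [0,0,0]}
    - {"translation": [0,0,-0.005],"rotation": [0,0,0]}
    - {"translation": [0,0,-0.005],"rotation": [0,0,0]}

```text
t: 32.07
eef_pos: [0.5401, 0.3375, 0.0323]
ee_rot: [3.141, 0.0, -2.957]
force: [-3.2, -1.4, 6.5]
width: 0.0421
gripper_force: 15.0
```

Request:
apply_moves:
  steps:
    - {"translation": [0,0,0],"rotation": [0,0,0]}
    - {"translation": [0,0,0],"rotation": [0,0,0]}
    - {"translation": [0,0,0],"rotation": [0,0,0]}
    - {"translation": [0,0,0],"rotation": [0,0,0]}
    - {"translation": [0,0,0.02],"rotation": [0,0,0]}
    - {"translation": [0,0,0.1],"rotation": [0,0,0]}
    - {"translation": [0,0,0.22],"rotation": [0,0,0]}
    - {"translation": [0,0,0.36],"rotation": [0,0,0]}
    - {"translation": [0,0,0.5],"rotation": [0,0,0]}
    - {"translation": [0,0,0.64],"rotation": [0,0,0]}
  jaw: -0.4

```text
t: 32.9
eef_pos: [0.5399, 0.3372, 0.1935]
ee_rot: [-3.141, -0.0, -2.957]
force: [0.8, -0.1, 0.0]
width: 0.0614
gripper_force: 0.0
```

Request:
apply_moves:
  steps:
    - {"translation": [-0.02,-0.06,0.1],"rotation": [0,0,0]}
    - {"translation": [-0.04,-0.16,0.16],"rotation": [0,0,0]}
    - {"translation": [-0.06,-0.28,0.2],"rotation": [0,0,0]}
    - {"translation": [-0.08,-0.4,0.2],"rotation": [0,0,0]}
    - {"translation": [-0.1,-0.5,0.2],"rotation": [0,0,0]}
    - {"translation": [-0.12,-0.6,0.2],"rotation": [0,0,0]}
    - {"translation": [-0.13,-0.7,0.2],"rotation": [0,0,0]}
    - {"translation": [-0.14,-0.8,0.2],"rotation": [0,0,0]}
    - {"translation": [-0.15,-0.9,0.2],"rotation": [0,0,0]}
    - {"translation": [-0.15,-1,0.2],"rotation": [0,0,0]}
  jaw: -1

```text
t: 33.73
eef_pos: [0.502, 0.0862, 0.2422]
ee_rot: [3.141, 0.001, -2.957]
force: [-0.1, 0.1, -0.1]
width: 0.0873
gripper_force: 0.0
```

Request:
apply_moves:
  steps:
    - {"translation": [-0.02,-0.1,0],"rotation": [0,0,0.05]}
    - {"translation": [-0.04,-0.2,0],"rotation": [0,0,0.1]}
    - {"translation": [-0.06,-0.3,0],"rotation": [0,0,0.15]}
    - {"translation": [-0.08,-0.4,0],"rotation": [0,0,0.15]}
    - {"translation": [-0.1,-0.5,0],"rotation": [0,0,0.15]}
    - {"translation": [-0.12,-0.6,0],"rotation": [0,0,0.15]}
    - {"translation": [-0.13,-0.7,0],"rotation": [0,0,0.15]}
    - {"translation": [-0.14,-0.8,0],"rotation": [0,0,0.15]}
    - {"translation": [-0.15,-0.9,0],"rotation": [0,0,0.15]}
    - {"translation": [-0.15,-1,0],"rotation": [0,0,0.15]}

```text
t: 34.57
eef_pos: [0.4645, -0.1637, 0.2422]
ee_rot: [-3.142, 0.001, -2.879]
force: [0.2, -0.5, 0.3]
width: 0.0876
gripper_force: 0.0
```

Request:
apply_moves:
  steps:
    - {"translation": [-0.03,-0.1,0],"rotation": [0,0,0]}
    - {"translation": [-0.06,-0.2,0],"rotation": [0,0,0]}
    - {"translation": [-0.1,-0.3,0],"rotation": [0,0,0]}
    - {"translation": [-0.13,-0.38,0],"rotation": [0,0,0]}
    - {"translation": [-0.15,-0.43,0],"rotation": [0,0,0]}
    - {"translation": [-0.155,-0.456,0],"rotation": [0,0,0]}
    - {"translation": [-0.155,-0.456,0],"rotation": [0,0,0]}
    - {"translation": [-0.155,-0.456,0],"rotation": [0,0,0]}
    - {"translation": [-0.155,-0.456,0],"rotation": [0,0,0]}
    - {"translation": [-0.155,-0.456,0],"rotation": [0,0,0]}

```text
t: 35.4
eef_pos: [0.4267, -0.2759, 0.2417]
ee_rot: [-3.142, 0.0, -2.878]
force: [0.0, -0.3, 0.5]
width: 0.0875
gripper_force: 0.0
```

Run:
```python
from h import *
s=get_state();print(s['t'],s['eef_pos'],s['ee_rot'],s['width'])
m=camera_model('wrist');print([proj(m,(.4257+.0325*a,-.2776+.0325*b,.15)) for a,b in((0,0),(1,0),(-1,0),(0,1),(0,-1))])
cv2.imwrite('pics/w7.png',grab_frame('wrist'))
```

```text
35.4 [ 0.42670668 -0.2758584   0.24167127] [-3.14156454e+00  2.47697857e-04 -2.87781855e+00] 0.08752431501050954
[array([318.5, 242.4]), array([305.1, 290.1]), array([332.9, 191.3]), array([369.7, 255.7]), array([266.3, 228.9])]
```

View pics/w7.png

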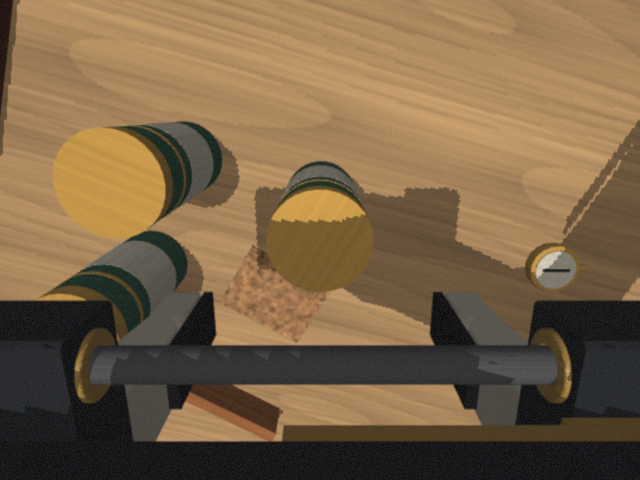

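Tin lid centre (320,241) matches the predicted (318.5,242); mat centre is about (275,293), clear. Grasping the tin.

Request:
apply_moves:
  steps:
    - {"translation": [-0.004,-0.007,-0.08],"rotation": [0,0,0]}
    - {"translation": [-0.004,-0.007,-0.16],"rotation": [0,0,0]}
    - {"translation": [-0.004,-0.007,-0.25],"rotation": [0,0,0]}
    - {"translation": [-0.004,-0.007,-0.34],"rotation": [0,0,0]}
    - {"translation": [-0.004,-0.007,-0.42],"rotation": [0,0,0]}
    - {"translation": [-0.004,-0.007,-0.49],"rotation": [0,0,0]}
    - {"translation": [-0.004,-0.007,-0.54],"rotation": [0,0,0]}
    - {"translation": [-0.004,-0.007,-0.569],"rotation": [0,0,0]}
    - {"translation": [-0.004,-0.007,-0.569],"rotation": [0,0,0]}
    - {"translation": [-0.004,-0.007,-0.569],"rotation": [0,0,0]}

```text
t: 36.28
eef_pos: [0.4257, -0.2781, 0.0995]
ee_rot: [-3.141, -0.0, -2.878]
force: [0.3, 0.1, -0.4]
width: 0.0875
gripper_force: 0.0
```

Request:
apply_moves:
  steps:
    - {"translation": [0,0,0],"rotation": [0,0,0]}
    - {"translation": [0,0,0],"rotation": [0,0,0]}
    - {"translation": [0,0,0],"rotation": [0,0,0]}
    - {"translation": [0,0,0],"rotation": [0,0,0]}
    - {"translation": [0,0,0],"rotation": [0,0,0]}
    - {"translation": [0,0,0],"rotation": [0,0,0]}
    - {"translation": [0,0,0],"rotation": [0,0,0]}
    - {"translation": [0,0,0],"rotation": [0,0,0]}
    - {"translation": [0,0,0],"rotation": [0,0,0]}
    - {"translation": [0,0,0],"rotation": [0,0,0]}
  jaw: 1
  newtons: 20

```text
t: 37.12
eef_pos: [0.4256, -0.2784, 0.0998]
ee_rot: [-3.141, 0.001, -2.879]
force: [-0.6, 0.3, 5.3]
width: 0.0644
gripper_force: 20.0
```

Request:
apply_moves:
  steps:
    - {"translation": [0,0,0.03],"rotation": [0,0,0]}
    - {"translation": [0,0,0.07],"rotation": [0,0,0]}
    - {"translation": [0.03,0,0.1],"rotation": [0,0,0]}
    - {"translation": [0.1,-0.02,0.1],"rotation": [0,0,0]}
    - {"translation": [0.18,-0.03,0.1],"rotation": [0,0,0]}
    - {"translation": [0.26,-0.04,0.1],"rotation": [0,0,0]}
    - {"translation": [0.34,-0.05,0.1],"rotation": [0,0,0]}
    - {"translation": [0.4,-0.06,0.1],"rotation": [0,0,0]}
    - {"translation": [0.44,-0.068,0.1],"rotation": [0,0,0]}
    - {"translation": [0.44,-0.068,0.1],"rotation": [0,0,0]}

```text
t: 37.95
eef_pos: [0.5375, -0.2957, 0.1244]
ee_rot: [-3.141, 0.001, -2.878]
force: [0.3, -0.4, -2.4]
width: 0.0644
gripper_force: 20.0
```

Request:
apply_moves:
  steps:
    - {"translation": [0,0,-0.015],"rotation": [0,0,0]}
    - {"translation": [0,0,-0.03],"rotation": [0,0,0]}
    - {"translation": [0,0,-0.04],"rotation": [0,0,0]}
    - {"translation": [0,0,-0.05],"rotation": [0,0,0]}
    - {"translation": [0,0,-0.06],"rotation": [0,0,0]}
    - {"translation": [0,0,-0.068],"rotation": [0,0,0]}
    - {"translation": [0,0,-0.074],"rotation": [0,0,0]}
    - {"translation": [0,0,-0.078],"rotation": [0,0,0]}
    - {"translation": [0,0,-0.082],"rotation": [0,0,0]}
    - {"translation": [0,0,-0.082],"rotation": [0,0,0]}

```text
t: 38.78
eef_pos: [0.5353, -0.2953, 0.1036]
ee_rot: [3.141, -0.0, -2.879]
force: [0.1, -0.0, -2.2]
width: 0.0646
gripper_force: 20.0
```

Request:
apply_moves:
  steps:
    - {"translation": [0,0,-0.001],"rotation": [0,0,0]}
    - {"translation": [0,0,-0.002],"rotation": [0,0,0]}
    - {"translation": [0,0,-0.003],"rotation": [0,0,0]}
    - {"translation": [0,0,-0.004],"rotation": [0,0,0]}
    - {"translation": [0,0,-0.005],"rotation": [0,0,0]}
    - {"translation": [0,0,-0.006],"rotation": [0,0,0]}
    - {"translation": [0,0,-0.006],"rotation": [0,0,0]}
    - {"translation": [0,0,-0.006],"rotation": [0,0,0]}
    - {"translation": [0,0,-0.006],"rotation": [0,0,0]}
    - {"translation": [0,0,-0.006],"rotation": [0,0,0]}

```text
t: 39.62
eef_pos: [0.5355, -0.2953, 0.1029]
ee_rot: [-3.141, 0.0, -2.879]
force: [-2.4, 1.1, 5.7]
width: 0.0645
gripper_force: 20.0
```

Contact. Release, rise and back off for the final look.

Request:
apply_moves:
  steps:
    - {"translation": [0,0,0],"rotation": [0,0,0]}
    - {"translation": [0,0,0],"rotation": [0,0,0]}
    - {"translation": [0,0,0],"rotation": [0,0,0]}
    - {"translation": [0,0,0],"rotation": [0,0,0]}
    - {"translation": [0,0,0],"rotation": [0,0,0]}
    - {"translation": [0,0,0],"rotation": [0,0,0]}
    - {"translation": [0,0,0.05],"rotation": [0,0,0]}
    - {"translation": [0,0,0.15],"rotation": [0,0,0]}
    - {"translation": [0,0,0.27],"rotation": [0,0,0]}
    - {"translation": [0,0,0.4],"rotation": [0,0,0]}
  jaw: -1

```text
t: 40.45
eef_pos: [0.5346, -0.2951, 0.2024]
ee_rot: [3.14, -0.002, -2.879]
force: [1.1, -0.1, -0.2]
width: 0.0873
gripper_force: 0.0
```

Request:
apply_moves:
  steps:
    - {"translation": [0,0,0.12],"rotation": [0,0,0]}
    - {"translation": [-0.05,-0.05,0.24],"rotation": [0,0,0]}
    - {"translation": [-0.15,-0.1,0.32],"rotation": [0,0,0]}
    - {"translation": [-0.25,-0.2,0.36],"rotation": [0,0,0]}
    - {"translation": [-0.35,-0.3,0.36],"rotation": [0,0,0]}
    - {"translation": [-0.45,-0.4,0.36],"rotation": [0,0,0]}
    - {"translation": [-0.55,-0.5,0.36],"rotation": [0,0,0]}
    - {"translation": [-0.65,-0.6,0.36],"rotation": [0,0,0]}
    - {"translation": [-0.75,-0.7,0.36],"rotation": [0,0,0]}
    - {"translation": [-0.75,-0.7,0.36],"rotation": [0,0,0]}

```text
t: 41.28
eef_pos: [0.344, -0.4732, 0.2923]
ee_rot: [-3.141, -0.001, -2.882]
force: [0.8, 0.8, 0.3]
width: 0.0879
gripper_force: 0.0
```

Run:
```python
from h import *
a=grab_frame('top');b=grab_frame('side')
cv2.imwrite('pics/fin.png',np.hstack([cv2.resize(a[150:350,110:510],(400,200)),cv2.resize(b,(400,300))[:200]]) if 0 else np.vstack([cv2.resize(a[170:310,110:510],(800,280),interpolation=cv2.INTER_CUBIC),cv2.resize(b[80:480,160:480],(400,320)) .repeat(1,0)if 0 else cv2.resize(b[100:480,:],(800,320))]))
print(get_state()['eef_pos'])
```

```text
[ 0.34662561 -0.47117512  0.29216008]
```

View pics/fin.png

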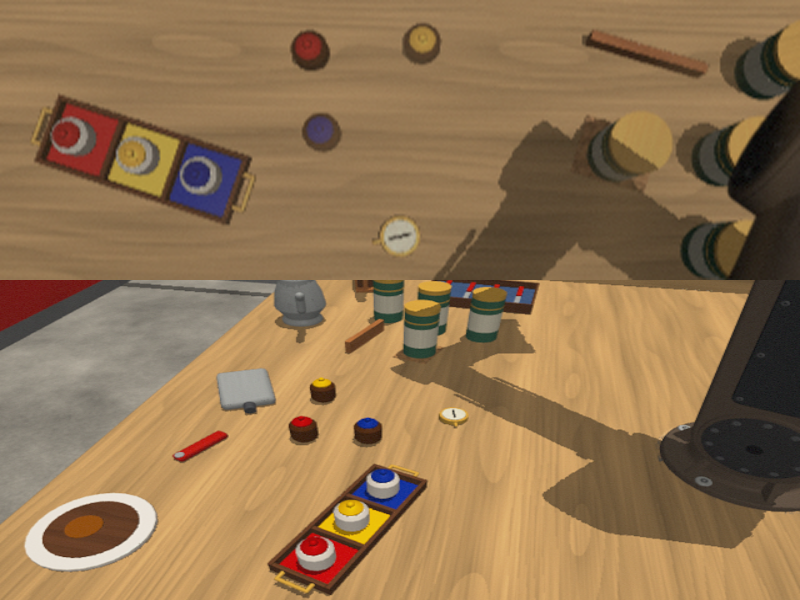

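All three pots stand in the wells of their lid colours. The tin lid is back at about top pixel (430.5,241.5), where it started, and the wooden pots haven't moved.

```bash
python3 -c "
from station import *
print(job_done())"
```

```text
the job is handed in; nothing more can be done
None
```

The job is handed in at about 41 s of the 128 s: each china pot stands upright in the well matching its lid, the tin is back on the middle of its mat, and the wooden pots were left untouched.

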